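# Cure check on a fresh coaster in its mould

### The arm

A 7-joint arm with a two-finger parallel gripper is mounted at the origin on the work surface. World frame = base frame: x ahead of the robot, y to its left, z up, the work surface at z = 0. Lengths are in m, angles in rad, forces in N, time in s.
With the tool pointing down it reaches from about 0.4 to 0.85 m from the base axis. Payload 4.5 kg.
Tool frame: the origin (TCP) lies midway between the tips of the shut fingers; the grasp point (between the pads) lies 19 mm behind it; z points along the fingers, y is the direction in which the jaws open and shut (so a half turn about z gives the same grasp; the last joint's range is limited). The gripper opens to 88 mm and grips with 3 to 60 N. Pads are 18 mm wide; open, the fingers measure 123 mm over their backs; the gripper's body (75 mm by 187 mm) begins 45 mm behind the grasp point.
Start: joints at [1.138, 0.689, -0.195, 1.565, 0.157, 0.902, -0.215], TCP at [0.281, -0.558, 0.239] pointing down, gripper open.
Joint ranges: [-3.01, 3.01], [-0.46, 2.08], [-1.47, 1.51], [0.13, 2.56], [-1, 4.14], [0.04, 2.09], [-2.66, 2.66]. Speed limits (rad/s): [2.57, 2.57, 3.14, 3.14, 3.14, 3.14, 3.14].

### API

Orientations are given as a unit quaternion [x, y, z, w].
In Python, from plant import get_state, snapshot, finish_job, find_in gives the robot as it stands.
- The arm moves only by the shell command python3 -m creep 'ROWS' [OPENING] [FORCE]. ROWS is JSON, one flat list of numbers, 6 for each row, row after row: the shift along the tool's x, y, z in mm, then the turn, a rotation vector about the tool's x, y, z in degrees. In form: [tx, ty, tz, wx, wy, wz, tx, ty, tz, wx, wy, wz, ...]. A call has 1 to 5 rows; each row shifts and turns the pose as measured when the row begins, along the tool's axes as they then stand; what a row does not reach is not made up. A row lasts 1/12 s, in which the tool goes at most 41.7 mm and 7.16 degrees, less where a joint would pass 70% of its speed; a pose out of reach is approached as far as the arm can. A call is refused whole if a number of a shift passes 41.7 or a number of a turn 7.16, either way. A call with a gripper value outside its range is refused whole. OPENING is the finger opening in mm, from 0 to 88.1, set as the call begins (- or left out, the last holds). The fingers move at their own pace and stop on an object; FORCE is the grip in N (left out, the last holds). Time passes only in rows, so rows that do not move let the fingers close. It gives the time, the measured TCP pose, the force and the opening at its end, in the units of the state.
- get_state(): the state, without advancing time (a new reading comes with each control period).
- snapshot(name): name is "scene" or "top"; returns a dict with "color" (400x640x3 uint8, red, green, blue), "intrinsics" (3x3 intrinsics, pixels), "extrinsics" (4x4, takes a point from world to camera coordinates). Camera axes: x right, y down, z forward; pixel columns grow to the right and rows downward; lengths in m; the calibration is good to about 2 mm. A picture is of the moment at which its call begins. There is no depth.
- finish_job(): hands the job in, once; it reports no verdict.
Trained networks look in the newest picture that a camera, given by its name, has taken for a name from the list of things; names that differ only in an ending like _2 or _b are one class to them, and where a whole thing is asked for, a point or a joint stands for the part that bears it (a point fixed in the world has none). Each returns a list of dicts, best first, with "score" (0 to 1); they miss things now and then, are a little off and sometimes report something else, mostly with a low value. They report only what shows in the picture. A call takes as long as a camera call. They do not tell look-alikes from the thing itself.
- find_in(thing, camera): "xy" ([column, row] in pixels, amid what is visible of it).
The state is a dict: "clock": time; "q": joint angles; "qd": joint speeds; "joint_torque": joint torques, N m; "tool_pos": TCP position; "eef_rot": TCP orientation; "contact_force": force on the tool from outside, world axes, zero at the start; "moment": the same for the moment, N m; "opening": opening from 0.0 (shut) to 1.0 (fully open).
Only numpy, scipy, OpenCV 4.12 (cv2) and the standard library are available. Lean on these libraries where they do the work, as an engineer would, in place of code of your own. Each camera call takes 0.05 s, during which the arm holds its last target.

### The job

Check the cure of the fresh silicone coaster: first turn the mould's closing ring clockwise by its finger posts until its pointer meets the locked mark, then lift the hardness gauge out of its wooden block and stand its foot squarely on the spot ringed with wax, touching the coaster with nothing but that foot and leaving the other things on the table alone. Press gently, so that the sprung foot goes clearly part of the way in without bottoming, and finish while still holding the gauge there, upright and steady, for the reading.

Things in the scene. Friction and masses are not known exactly. Their poses are not given: they have to be found in the camera images.
- mould: fixed round open-face casting mould, bare metal: base disc 164 mm across and 10 mm thick lying on the table. Origin on the table at the disc's centre, z up. On the disc the closing ring turns about the mould's vertical centre line, kept captive by three small clips at the rim (up to 26 mm above the table, 62 to 77 mm from the centre); the fresh coaster lies inside the ring
- ring (a joint): closing ring of the mould, steel, outside 128 mm, inside 84 mm, its top face 22 mm above the table. Value in rad, 0 fully open; it grows as the ring turns clockwise seen from above; 0.87 when its pointer is at the locked mark, and a stop follows at 0.89. Starts between 0 and 0.3. It stays where it is left; turning takes about 2.5 N at a post
- post_a (a point): centre of the top of one of the ring's two equal upright finger posts: round steel, 14 mm across, standing 34 mm above the ring's top face (top 56 mm above the table), 53 mm from the ring's centre, moving with the ring
- post_b (a point): centre of the top of the other finger post, opposite the first, same sizes
- pointer (a point): top of the ring's pointer, a small tongue with a dark line that sticks out of the ring's rim, halfway round between the two posts; 69 mm from the centre, 22 mm above the table, moving with the ring
- lock_mark (a point): middle of the locked mark on the mould's base disc: a dark radial bar 10 mm long, 76.5 mm from the centre, 10 mm above the table (the open position has a small dark dot instead)
- coaster: the fresh hard silicone coaster, dark, held in the mould; 92 mm across (84 mm of it visible inside the ring) and 7 mm thick. Origin at the centre of its underside, 10 mm above the table; its top is 17 mm above the table, 5 mm below the ring's top face. It may lie turned by any angle. Three wax crosses on it are spots already tested
- spot (a point): the spot to test: centre of the pale wax ring, 23 mm across, drawn on the coaster's top, 18 mm from the coaster's centre, 17 mm above the table
- stand: fixed wooden block 76 x 66 x 32 mm high with a hole 22 mm wide in the middle of its top, where the gauge stands; origin at the centre of its underside on the table
- gauge: hand hardness gauge, about 0.24 kg, 132 mm tall, loose, standing upright in the block. Origin at the centre of the underside of its round neck (36 mm across, 22 mm high), which rests on the block's top, 32 mm above the table at the start; z up along the gauge, x out of the dial. Round dial housing 61 mm across, 25 mm thick along x, centred 50 mm above the origin
- grip (a point): middle of the gauge's black grip block, on the gauge's axis 93 mm above its origin: 30 mm thick along the gauge's x, 36 mm wide, from 76 to 110 mm above the origin; to be pinched from above across its 30 mm
- foot (a joint): how far the gauge's sprung foot has been pushed up into the gauge, in m: 0 free, 0.008 bottomed. The spring takes about 3 N before the foot starts to move and 0.8 N more for each mm, 9.6 N at the bottom
- foot_face (a point): centre of the flat underside of the gauge's foot, a steel plunger 16 mm across with its free end 22 mm below the gauge's origin
- counter: bystander: red plastic tally counter lying on its back, 44 mm across, 24 mm high, with a press button on one side; origin at the centre of its underside
- tin: bystander: steel tin of wax crayons, 72 mm across, 105 mm high with the crayons; origin at the centre of its underside
- clipboard: bystander: wooden clipboard with a chrome clip, lying, 230 x 160 mm, 20 mm high at the clip; origin at the centre of its underside, x along its length
- tumbler: bystander: glass tumbler standing upside down, 74 mm across at the table, 100 mm high; origin at the centre of the rim on the table
- coasters: bystander: stack of three finished coasters, 92 mm across, 21 mm high; origin at the centre of its underside
- cup: bystander: white mixing cup with a wooden stirring stick, 72 mm across at its rim, 125 mm high with the stick; origin at the centre of its underside
- spatula: bystander: steel spatula with a wooden handle, 280 mm long, 65 mm wide at the blade and 20 mm high at the handle, lying flat along the back of the work area; origin at its middle on the table
Mind the look-alikes: they are no part of the job. There is more than one size of the gauge; the one meant has the size given above.

How it is judged:
By the outcome, as a careful person would: the job done as asked, in the order asked, and still so for the second after the job is handed in, while the arm keeps its last pose, push and grip.
It also fails if it takes over 51 s, if anything falls off the work surface, if the arm or the gripper's body presses on something with over 40 N, if the wrist force passes 120 N, or if a joint passes its speed limit or range.

## Working session

There is one attempt and no reset: what is moved stays moved. The work goes in short steps, Python scripts to look and compute and a shell command to move; the robot and the scene stay as the last step left them, time stands still between calls to the robot, and variables do not carry over. Pictures are saved under pics/ and viewed, and the job is handed in when it is done.

```bash
ls; mkdir -p pics; python3 - <<'E'
from plant import *
import cv2,json
s=get_state();print(s)
for c in("scene","top"):
    d=snapshot(c);cv2.imwrite(f"pics/{c}0.png",d["color"][:,:,::-1]);print(d["intrinsics"],d["extrinsics"])
    for t in["mould","ring","post_a","pointer","lock_mark","coaster","spot","stand","gauge","grip","counter","tin","cup"]:
        print(c,t,[(r["xy"],round(r["score"],2)) for r in find_in(t,c)][:5])
E
```

```text
pics
{'clock': 0.0, 'q': array([ 1.13779205,  0.6899649 , -0.19452975,  1.56635912,  0.15733357,
        0.90251238, -0.21508454]), 'qd': array([-0.0021948 , -0.00106207, -0.00149856, -0.00014812, -0.00071505,
        0.00169717, -0.00030194]), 'joint_torque': array([ 1.25112238e-04, -5.27569091e+01, -1.26703631e+00, -1.53426558e+01,
       -5.26219199e-02,  6.56638818e-03,  1.99475012e-04]), 'tool_pos': array([ 0.28093646, -0.55758034,  0.23791834]), 'eef_rot': array([ 9.72869154e-01,  2.31354178e-01, -2.88232303e-04, -8.77439479e-04]), 'contact_force': array([0.33951203, 0.26264443, 0.30881046]), 'moment': array([-0.00547648,  0.04243123,  0.00993591]), 'opening': 1.0017575002247652}
[[405.04557341   0.         315.66647201]
 [  0.         405.04557341 198.47843907]
 [  0.           0.           1.        ]] [[-0.6273412   0.77873896 -0.00294035  0.38513782]
 [ 0.43983939  0.35120755 -0.82655585 -0.16341745]
 [-0.64263857 -0.51982582 -0.56284703  1.58125073]
 [ 0.          0.          0.          1.        ]]
scene mould [([374.5, 258.3], 0.86)]
scene ring [([236.6, 166.0], 0.71), 
[... 835 characters left out ...]
.19987535  0.00203223 -0.97981923  1.06452315]
 [ 0.          0.          0.          1.        ]]
top mould [([253.6, 204.8], 0.71), ([249.7, 197.3], 0.31)]
top ring [([240.9, 201.5], 0.57)]
top post_a [([241.8, 188.2], 0.81)]
top pointer [([266.6, 193.5], 0.89)]
top lock_mark [([258.8, 210.5], 0.84)]
top coaster [([251.4, 196.9], 0.65), ([362.4, 222.5], 0.54)]
top spot [([249.4, 198.5], 0.79)]
top stand [([359.4, 232.2], 0.64)]
top gauge [([248.4, 199.8], 0.69), ([364.2, 223.5], 0.64), ([353.2, 260.0], 0.52)]
top grip [([352.8, 258.6], 0.67), ([349.9, 189.4], 0.57)]
top counter [([309.8, 218.9], 0.5)]
top tin [([306.6, 218.6], 0.65), ([164.0, 211.7], 0.63)]
top cup [([179.6, 163.6], 0.55)]
```

View pics/scene0.png

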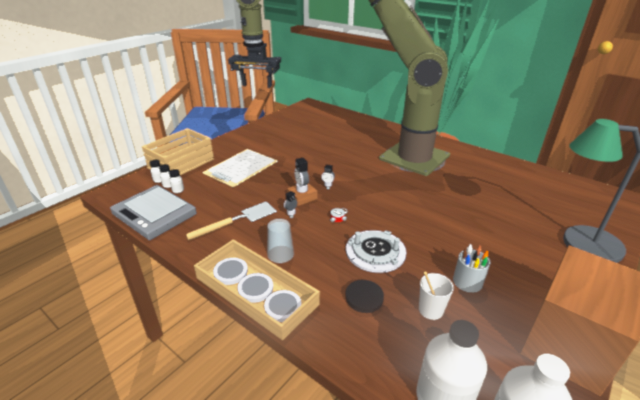

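View pics/top0.png

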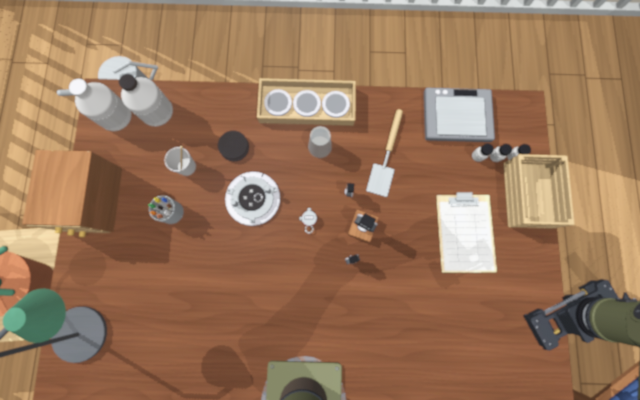

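```bash
python3 - <<'E'
import cv2
a=cv2.imread("pics/top0.png");cv2.imwrite("pics/top0m.png",cv2.resize(a[140:270,180:310],None,fx=4.6,fy=4.6,interpolation=2))
cv2.imwrite("pics/top0g.png",cv2.resize(a[150:300,290:420],None,fx=4,fy=4,interpolation=2))
a=cv2.imread("pics/scene0.png");cv2.imwrite("pics/scene0g.png",cv2.resize(a[110:300,220:430],None,fx=3.1,fy=3.1,interpolation=2))
E
```

```text
(no output)
```

View pics/top0m.png

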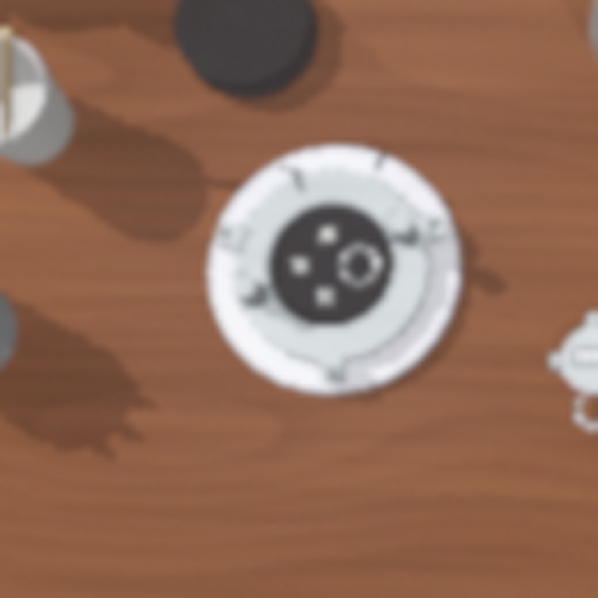

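View pics/top0g.png

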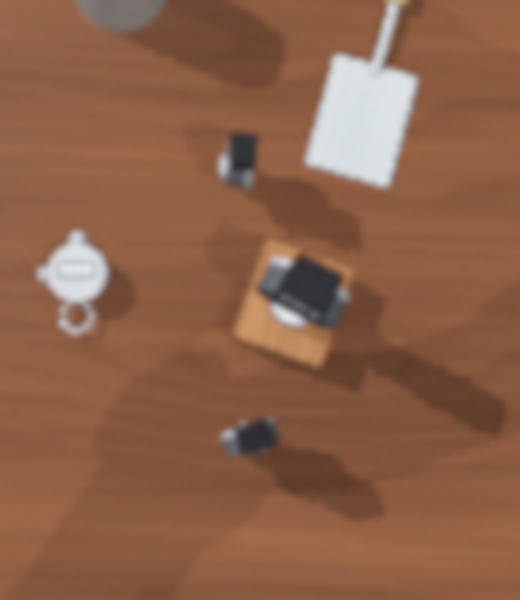

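View pics/scene0g.png

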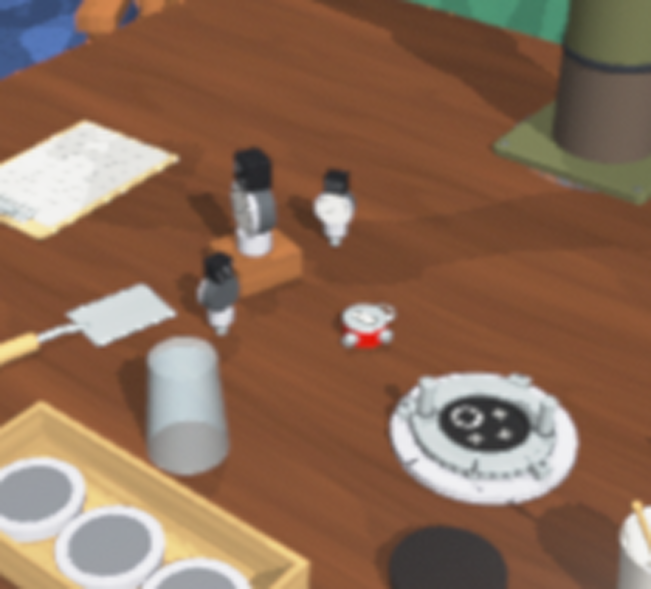

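The top view shows the mould at about (252,198), with the pointer line at (244,178) and the lock mark at (263,174). The clips are at (231,192), (275,190) and (253,221).

Gauge candidates:
- In the wooden block: top (365,223), scene (303,175).
- Two smaller look-alikes standing free: top (350,189)/scene (291,203) and top (353,259)/scene (328,177).

I choose the one in the block. The crops confirm it is the big one.

```bash
cat > h.py <<'E'
import numpy as np,cv2
from plant import *
from scipy.spatial.transform import Rotation as R
CAM={}
def shot(c,name=None):
    d=snapshot(c);CAM[c]=d
    im=np.ascontiguousarray(d["color"][:,:,::-1])
    if name: cv2.imwrite("pics/"+name,im)
    return im,np.array(d["intrinsics"]),np.array(d["extrinsics"])
def proj(K,E,P):
    P=np.atleast_2d(P);c=P@E[:3,:3].T+E[:3,3];u=c@K.T;return u[:,:2]/u[:,2:]
def unproj(K,E,uv,z):
    o=-E[:3,:3].T@E[:3,3];d=E[:3,:3].T@np.linalg.solve(K,[uv[0],uv[1],1]);return o+d*(z-o[2])/d[2]
def tri(obs): # [(K,E,uv)]
    A=[];b=[]
    for K,E,uv in obs:
        P=K@E[:3]
        for i in(0,1): r=uv[i]*P[2]-P[i];n=np.linalg.norm(r[:3]);A.append(r[:3]/n);b.append(-r[3]/n)
    return np.linalg.lstsq(np.array(A),np.array(b),rcond=None)[0]
E
cat > loc.py <<'E'
from h import *
from scipy.optimize import least_squares
th=np.linspace(0,2*np.pi,120)
circ=lambda x,y,z,r:np.c_[x+r*np.cos(th),y+r*np.sin(th),0*th+z]
views=[]
for c,roi,seed in(("top",(215,160,290,235),(252,198)),("scene",(335,215,420,280),(375,248))):
    im,K,E=shot(c)
    x0,y0,x1,y1=roi;sub=im[y0:y1,x0:x1]
    hsv=cv2.cvtColor(sub,cv2.COLOR_BGR2HSV)
    m=((hsv[...,1]<60)).astype(np.uint8)
    n,l,st,ce=cv2.connectedComponentsWithStats(m)
    k=1+np.argmax(st[1:,4]);m=(l==k).astype(np.uint8)
    cn=max(cv2.findContours(m,cv2.RETR_EXTERNAL,cv2.CHAIN_APPROX_NONE)[0],key=len)
    hull=cv2.convexHull(cn)
    def cost(p):
        # predicted silhouette of disc (bottom and top circle) hull centre/area
        pts=np.r_[proj(K,E,circ(*p,0,.082)),proj(K,E,circ(*p,.01,.082)),proj(K,E,circ(*p,.022,.064))].astype(np.float32)
        h=cv2.convexHull(pts)
        return [cv2.pointPolygonTest(h,(float(q[0]+x0),float(q[1]+y0)),True) for q in hull[:,0]]
    p0=unproj(K,E,seed,.01)[:2]
    r=least_squares(cost,p0,loss='soft_l1',diff_step=1e-4);print(c,"mould",r.x,"rms",np.sqrt(np.mean(np.square(r.fun))),"mean",np.mean(r.fun))
    big=cv2.resize(im[y0:y1,x0:x1],None,fx=7,fy=7,interpolation=2)
    for z,rr,col in((.01,.082,(0,0,255)),(.022,.064,(0,255,0)),(.022,.042,(255,0,0))):
        q=(proj(K,E,circ(*r.x,z,rr))-[x0,y0]+.5)*7
        cv2.polylines(big,[q.astype(int)],True,col,1)
    cv2.imwrite(f"pics/fit_{c}.png",big)
    for a,b in(((244.1,178),(262.6,174.3)),) if c=="top" else ():
        P=unproj(K,E,a,.022)[:2]-r.x;L=unproj(K,E,b,.01)[:2]-r.x
        print("ptr",np.hypot(*P),np.degrees(np.arctan2(P[1],P[0])),"lock",np.hypot(*L),np.degrees(np.arctan2(L[1],L[0])))
E
python3 loc.py
```

```text
top mould [0.56513442 0.17276215] rms 0.7360195952313934 mean -0.7229046201999008
ptr 0.06312970283541876 24.503079254253468 lock 0.07852183934406222 -20.43345249514039
scene mould [0.56567181 0.17414294] rms 0.7267107044495651 mean -0.5425466521510789
```

View pics/fit_top.png

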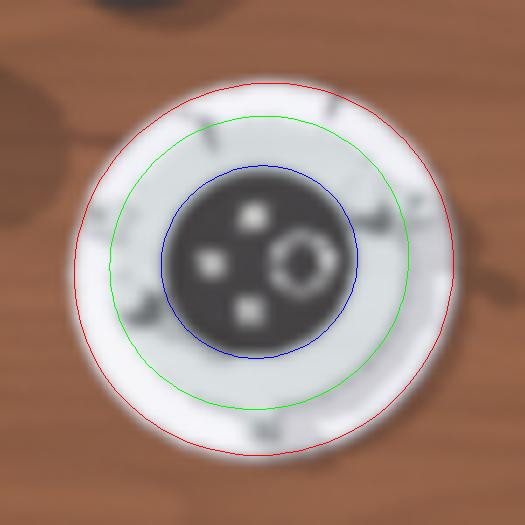

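View pics/fit_scene.png

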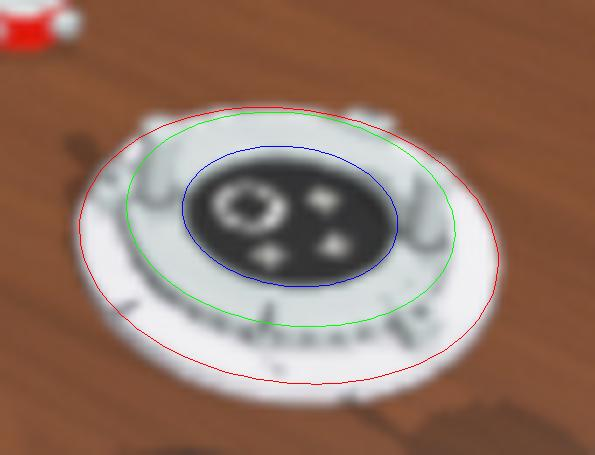

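```bash
cat > loc2.py <<'E'
from h import *
imt,Kt,Et=shot("top");ims,Ks,Es=shot("scene")
c=np.array([.5653,.1733])
def pol(P): d=P[:2]-c;return np.round([np.hypot(*d)*1e3,np.degrees(np.arctan2(d[1],d[0]))],1)
print("ptr",pol(unproj(Kt,Et,(244.2,178.5),.022)),pol(unproj(Ks,Es,(372.6,259.9),.022)))
print("lock",pol(unproj(Kt,Et,(262.1,174.4),.01)),pol(unproj(Ks,Es,(352.4,258.8),.01)))
print("dot",pol(unproj(Ks,Es,(374.2,267),.01)))
for u,v in(((257.6,196.9),(370.2,244.1)),):
    a=unproj(Kt,Et,u,.017);b=unproj(Ks,Es,v,.017);print("spot",a,b,pol(a),pol(b))
for K,E,n,roi in((Kt,Et,imt,(340,200,390,250)),(Ks,Es,ims,(270,145,335,215))):
    x0,y0,x1,y1=roi;big=cv2.resize(n[y0:y1,x0:x1],None,fx=8,fy=8,interpolation=2);cv2.imwrite(f"pics/g{x0}.png",big)
E
python3 loc2.py
```

```text
ptr [61.2 24.4] [61.9 24.3]
lock [ 77.7 -19.9] [ 79.2 -18.7]
dot [75.  29.6]
spot [0.56641005 0.15546411 0.017     ] [0.56670747 0.1567087  0.017     ] [ 17.9 -86.4] [ 16.7 -85.2]
```

View pics/g340.png

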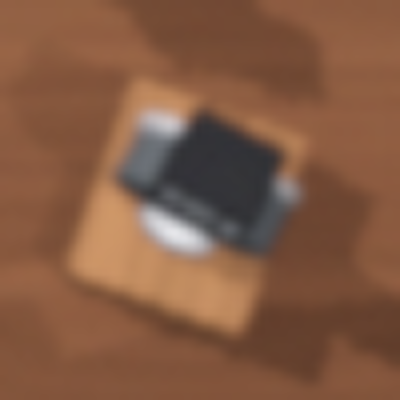

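View pics/g270.png

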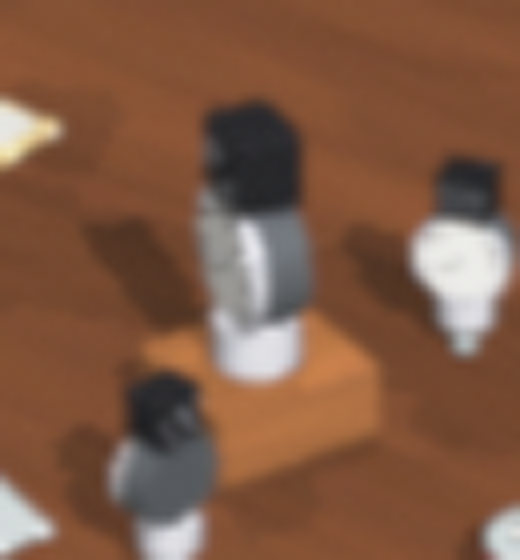

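```bash
cat > ov.py <<'E'
from h import *
import sys
gx,gy,yaw=map(float,sys.argv[1:4]);z0=float(sys.argv[4]) if len(sys.argv)>4 else .032
def rect(a,b,z,t): 
    p=np.array([[a,b],[-a,b],[-a,-b],[a,-b]])/2;cs,sn=np.cos(t),np.sin(t)
    return np.c_[gx+p[:,0]*cs-p[:,1]*sn,gy+p[:,0]*sn+p[:,1]*cs,np.full(4,z)]
t=np.radians(yaw);out=[]
for c,roi in(("top",(335,195,390,250)),("scene",(270,145,335,215))):
    im,K,E=shot(c);x0,y0,x1,y1=roi
    big=cv2.resize(im[y0:y1,x0:x1],None,fx=8,fy=8,interpolation=2)
    for z,a,b,col in((.032,.066,.076,(0,0,255)),(0,.066,.076,(0,128,255)),(z0+.110,.030,.036,(0,255,0)),(z0+.076,.030,.036,(255,255,0))):
        q=(proj(K,E,rect(a,b,z,t))-[x0,y0]+.5)*8;cv2.polylines(big,[q.astype(int)],True,col,1)
    out.append(cv2.resize(big,(390,420)) if 0 else big)
h=max(o.shape[0] for o in out)
o=np.hstack([cv2.copyMakeBorder(o,0,h-o.shape[0],0,0,0) for o in out]);o=cv2.resize(o,None,fx=800/o.shape[1],fy=800/o.shape[1])
cv2.imwrite("pics/"+sys.argv[5],o)
E
python3 - <<'E'
from h import *
im,K,E=shot("top");im2,K2,E2=shot("scene")
a=(340+205/8-.5,200+155/8-.5)
print(unproj(K,E,(340+226/8-.5,200+160/8-.5),.142),unproj(K2,E2,(270+253/8-.5,145+118/8-.5),.142))
E
python3 ov.py .4855 -.115 -20 .032 ov1.png
```

```text
[ 0.49006127 -0.16004737  0.142     ] [ 0.48658085 -0.16069549  0.142     ]
```

View pics/ov1.png

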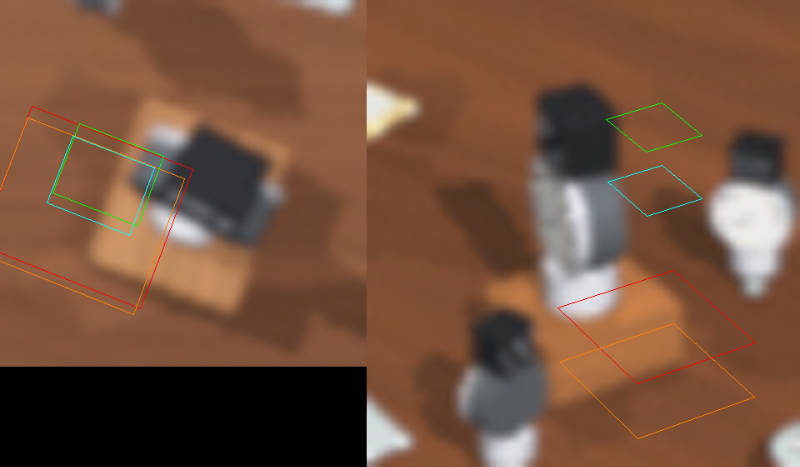

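```bash
sed -i 's/\.066,\.076/.076,.066/g' ov.py
python3 ov.py .488 -.160 -20 .032 ov2.png
```

```text
(no output)
```

View pics/ov2.png

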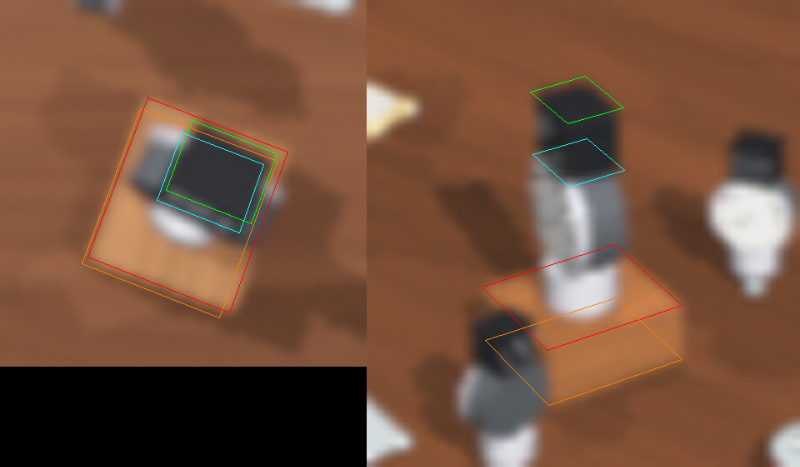

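```bash
cat > plan.py <<'E'
# prints rows from the present pose to target x y z yaw(tool x azimuth, deg) in n rows
from h import *
import sys
x,y,z,yaw,n=map(float,sys.argv[1:6]);n=int(n)
s=get_state();p=np.array(s["tool_pos"]);Rm=R.from_quat(s["eef_rot"])
t=np.radians(yaw);Rt=R.from_matrix(np.array([[np.cos(t),np.sin(t),0],[np.sin(t),-np.cos(t),0],[0,0,-1]]).T.T)
rv=(Rm.inv()*Rt).as_rotvec()
a=Rm.as_matrix()[:,0];print("now",p.round(4),"yaw",np.degrees(np.arctan2(a[1],a[0])).round(1),"F",np.round(s["contact_force"],2),"op",round(s["opening"]*88.1,1),"t",round(s["clock"],2),"tilt",np.round(Rm.as_matrix()[:2,2]*57.3,2))
d=(np.array([x,y,z])-p)*1000;print("remaining mm",d.round(1),"rotvec deg",np.degrees(rv).round(2))
cur=Rm;step=R.from_rotvec(rv/n);o=[]
for i in range(n):
    sh=cur.inv().apply(d/n);o.append(",".join(f"{v:.1f}" for v in np.r_[sh,np.degrees(rv/n)]));cur=cur*step
for i in range(0,n,5):print("["+", ".join(o[i:i+5])+"]")
E
python3 plan.py .5872 .125 .15 114.4 20
```

```text
now [ 0.2813 -0.5582  0.2387] yaw 26.7 F [-0.11  0.28 -0.24] op 88.2 t 1.9 tilt [ 0.   -0.01]
remaining mm [305.9 683.2 -88.7] rotvec deg [  0.     0.   -87.66]
[29.0,-23.6,4.4,0.0,0.0,-4.4, 30.8,-21.3,4.4,0.0,0.0,-4.4, 32.3,-18.9,4.4,0.0,0.0,-4.4, 33.6,-16.4,4.4,0.0,0.0,-4.4, 34.8,-13.8,4.4,0.0,0.0,-4.4]
[35.7,-11.1,4.4,0.0,0.0,-4.4, 36.5,-8.3,4.4,0.0,0.0,-4.4, 37.0,-5.5,4.4,0.0,0.0,-4.4, 37.3,-2.7,4.4,0.0,0.0,-4.4, 37.4,0.2,4.4,0.0,0.0,-4.4]
[37.3,3.1,4.4,0.0,0.0,-4.4, 37.0,5.9,4.4,0.0,0.0,-4.4, 36.4,8.7,4.4,0.0,0.0,-4.4, 35.6,11.5,4.4,0.0,0.0,-4.4, 34.6,14.2,4.4,0.0,0.0,-4.4]
[33.5,16.8,4.4,0.0,0.0,-4.4, 32.1,19.3,4.4,0.0,0.0,-4.4, 30.5,21.7,4.4,0.0,0.0,-4.4, 28.8,23.9,4.4,0.0,0.0,-4.4, 26.9,26.1,4.4,0.0,0.0,-4.4]
```

```bash
python3 -m creep '[29,-23.6,2,0,0,-4.4, 30.8,-21.3,2,0,0,-4.4, 32.3,-18.9,2,0,0,-4.4, 33.6,-16.4,2,0,0,-4.4, 34.8,-13.8,2,0,0,-4.4]' 44 10
python3 -m creep '[35.7,-11,2,0,0,-4.4, 36.5,-8.3,2,0,0,-4.4, 37,-5.5,2,0,0,-4.4, 37.3,-2.7,2,0,0,-4.4, 37.4,0.2,2,0,0,-4.4]'
python3 plan.py .5872 .125 .17 114.4 10
```

```text
clock: 2.32
tool_pos: [0.3541, -0.393, 0.2274]
eef_rot: [0.912, 0.411, -0.003, 0.005]
contact_force: [1.1, -0.3, -0.2]
opening: 0.647
clock: 2.73
tool_pos: [0.4325, -0.2146, 0.2162]
eef_rot: [0.812, 0.584, -0.003, 0.006]
contact_force: [0.5, 0.3, -0.4]
opening: 0.501
now [ 0.4325 -0.2146  0.2162] yaw 71.5 F [ 0.46  0.28 -0.35] op 44.1 t 2.73 tilt [ 0.14 -0.76]
remaining mm [154.7 339.6 -46.2] rotvec deg [  0.11   0.78 -42.9 ]
[37.2,3.9,4.2,0.0,0.1,-4.3, 36.8,6.6,4.3,0.0,0.1,-4.3, 36.2,9.4,4.3,0.0,0.1,-4.3, 35.4,12.0,4.3,0.0,0.1,-4.3, 34.3,14.7,4.4,0.0,0.1,-4.3]
[33.2,17.2,4.4,0.0,0.1,-4.3, 31.8,19.6,4.5,0.0,0.1,-4.3, 30.2,21.9,4.5,0.0,0.1,-4.3, 28.5,24.1,4.6,0.0,0.1,-4.3, 26.6,26.2,4.6,0.0,0.1,-4.3]
```

```bash
python3 -m creep '[37.2,4,4.2,0,0.1,-4.3, 36.8,6.6,4.2,0,0.1,-4.3, 36.2,9.4,4.2,0,0.1,-4.3, 35.4,12,4.2,0,0.1,-4.3, 34.3,14.7,4.2,0,0.1,-4.3]'
python3 -m creep '[33.2,17.2,4.4,0,0.1,-4.3, 31.8,19.6,4.5,0,0.1,-4.3, 30.2,21.9,4.5,0,0.1,-4.3, 28.5,24,4.6,0,0.1,-4.3, 26.6,26,4.6,0,0.1,-4.3]'
python3 plan.py .5872 .125 .07 114.4 5
```

```text
clock: 3.15
tool_pos: [0.5124, -0.0357, 0.1945]
eef_rot: [0.682, 0.732, 0.0, 0.005]
contact_force: [0.6, -0.2, -0.5]
opening: 0.503
clock: 3.57
tool_pos: [0.5885, 0.145, 0.1717]
eef_rot: [0.525, 0.851, 0.003, 0.003]
contact_force: [0.7, -0.3, 1.5]
opening: 0.501
now [0.5885 0.145  0.1717] yaw 116.6 F [ 0.73 -0.34  1.55] op 44.1 t 3.57 tilt [0.47 0.07]
remaining mm [  -1.3  -20.  -101.7] rotvec deg [0.45 0.14 2.21]
[-3.4,-2.2,20.3,0.1,0.0,0.4, -3.4,-2.1,20.3,0.1,0.0,0.4, -3.5,-2.1,20.3,0.1,0.0,0.4, -3.5,-2.0,20.3,0.1,0.0,0.4, -3.5,-2.0,20.3,0.1,0.0,0.4]
```

```bash
python3 -m creep '[-4,-2.2,16,0.1,0,0.5, -4,-2.2,20,0.1,0,0.5, -3.5,-2,20,0.1,0,0.5, -3,-2,20,0.1,0,0.3, -2,-1.5,12,0,0,0.3]'
python3 -m creep '[0,0,0,0,0,0]'
python3 plan.py .5872 .125 .034 114.4 3
python3 - <<'E'
from h import *
o=[]
for c,(x0,y0,x1,y1) in(("top",(215,160,290,235)),("scene",(335,190,420,280))):
    im,K,E=shot(c);o.append(cv2.resize(im[y0:y1,x0:x1],(int(400*(x1-x0)/(y1-y0)),400),interpolation=2))
cv2.imwrite("pics/p1.png",np.hstack(o))
E
```

```text
clock: 3.98
tool_pos: [0.5936, 0.1451, 0.0834]
eef_rot: [0.533, 0.846, 0.01, 0.002]
contact_force: [-0.1, 0.2, 0.4]
opening: 0.495
clock: 4.07
tool_pos: [0.5922, 0.1439, 0.0808]
eef_rot: [0.534, 0.846, 0.008, 0.001]
contact_force: [0.4, -0.4, -0.1]
opening: 0.5
now [0.5922 0.1439 0.0808] yaw 115.5 F [ 0.4  -0.37 -0.1 ] op 44.1 t 4.07 tilt [0.59 0.74]
remaining mm [ -5.  -18.9 -46.8] rotvec deg [ 0.85 -0.43  1.09]
[-5.1,-4.4,15.5,0.3,-0.1,0.4, -5.1,-4.3,15.5,0.3,-0.1,0.4, -5.0,-4.2,15.6,0.3,-0.1,0.4]
```

View pics/p1.png

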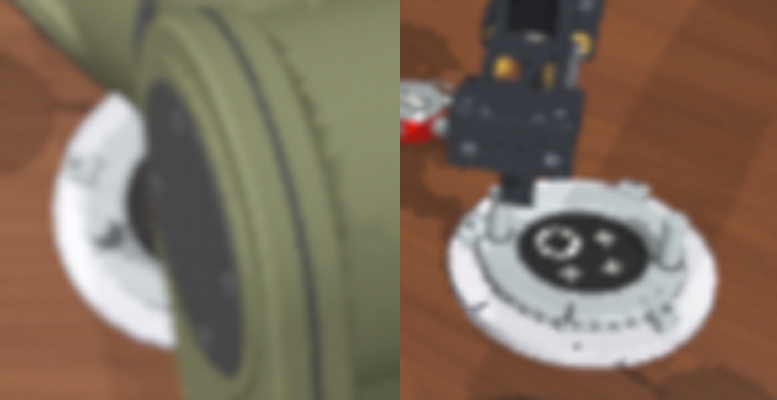

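```bash
python3 -m creep '[-8,-6,0,0.4,-0.2,0.5, -7,-6,0,0.4,-0.2,0.5, 0,0,0,0,0,0]'
python3 plan.py .5872 .125 .034 114.4 3
```

```text
clock: 4.42
tool_pos: [0.5903, 0.1257, 0.0856]
eef_rot: [0.541, 0.841, 0.003, 0.002]
contact_force: [-0.0, -0.6, 0.0]
opening: 0.499
now [0.5903 0.1257 0.0856] yaw 114.4 F [-0.05 -0.58  0.02] op 44.0 t 4.42 tilt [0.41 0.18]
remaining mm [ -3.1  -0.7 -51.6] rotvec deg [0.45 0.01 0.05]
[0.2,-1.2,17.2,0.2,0.0,0.0, 0.2,-1.1,17.2,0.2,0.0,0.0, 0.2,-1.1,17.2,0.2,0.0,0.0]
```

```bash
python3 -m creep '[0.2,-1.5,15,0.2,0,0, 0.2,-1.2,15,0.2,0,0, 0.2,-1.1,13,0.2,0,0, 0,0,5,0,0,0]'
python3 plan.py .5872 .125 .034 114.4 2
```

```text
clock: 4.75
tool_pos: [0.5895, 0.1237, 0.0378]
eef_rot: [0.543, 0.84, 0.001, 0.002]
contact_force: [-0.1, 0.3, 1.1]
opening: 0.5
now [0.5895 0.1237 0.0378] yaw 114.3 F [-0.12  0.29  1.05] op 44.0 t 4.75 tilt [0.26 0.01]
remaining mm [-2.3  1.3 -3.8] rotvec deg [ 0.24  0.1  -0.13]
[1.1,-0.8,1.9,0.1,0.0,-0.1, 1.1,-0.8,1.9,0.1,0.0,-0.1]
```

Fingers straddle the post; close gently.

```bash
python3 -m creep '[0.5,-1,2,0.1,0,0, 0,0,0,0,0,0, 0,0,0,0,0,0, 0,0,0,0,0,0, 0,0,0,0,0,0]' 8 12
python3 -m creep '[0,0,0,0,0,0, 0,0,0,0,0,0]'
python3 plan.py .5872 .125 .034 114.4 2
```

```text
clock: 5.17
tool_pos: [0.5873, 0.1244, 0.0337]
eef_rot: [0.542, 0.84, -0.0, 0.0]
contact_force: [0.9, -0.9, -3.1]
opening: 0.152
clock: 5.33
tool_pos: [0.5873, 0.1243, 0.0337]
eef_rot: [0.542, 0.84, -0.0, 0.0]
contact_force: [0.0, 0.3, -3.1]
opening: 0.155
now [0.5873 0.1243 0.0337] yaw 114.3 F [ 0.03  0.32 -3.11] op 13.7 t 5.33 tilt [ 0.01 -0.03]
remaining mm [-0.1  0.7  0.3] rotvec deg [-0.    0.04 -0.07]
[0.3,0.1,-0.1,-0.0,0.0,-0.0, 0.3,0.1,-0.1,-0.0,0.0,-0.0]
```

```bash
python3 -m creep '[0.2,-4.1,0,0,0,4.4, 0.2,-4.1,0,0,0,4.4, 0.2,-4.1,0,0,0,4.4, 0.2,-4.1,0,0,0,4.4, 0.2,-4.1,0,0,0,4.4]'
cat > ang.py <<'E'
from h import *
s=get_state();p=s["tool_pos"][:2]-np.array([.5653,.1733]);a=R.from_quat(s["eef_rot"]).as_matrix()[:,0]
print("post ang",np.degrees(np.arctan2(p[1],p[0])).round(2),"r",np.hypot(*p).round(4),"yaw",np.degrees(np.arctan2(a[1],a[0])).round(1),"z",s["tool_pos"][2].round(4),"F",s["contact_force"].round(1),"t",s["clock"])
E
python3 ang.py
```

```text
clock: 5.75
tool_pos: [0.5683, 0.1195, 0.0337]
eef_rot: [0.698, 0.716, 0.001, 0.001]
contact_force: [0.6, 0.6, -4.4]
opening: 0.153
post ang -86.85 r 0.0538 yaw 91.5 z 0.0337 F [ 0.6  0.6 -4.4] t 5.75
```

```bash
python3 -m creep '[0.2,-4.1,0,0,0,4.4, 0.2,-4.1,0,0,0,4.4, 0.2,-4.1,0,0,0,4.4, 0.2,-4.1,0,0,0,4.4, 0,0,0,0,0,0]'
python3 ang.py
cat > sc.py <<'E'
from h import *
import sys
o=[]
for c,(x0,y0,x1,y1) in(("top",(215,160,290,235)),("scene",(335,215,420,280))):
    im,K,E=shot(c);o.append(cv2.resize(im[y0:y1,x0:x1],(int(400*(x1-x0)/(y1-y0)),400),interpolation=2))
o=np.hstack(o);cv2.imwrite("pics/"+sys.argv[1],cv2.resize(o,None,fx=min(1,800/o.shape[1]),fy=min(1,800/o.shape[1])))
im=cv2.resize(im[215:280,335:420],None,fx=8,fy=8,interpolation=2)
cv2.imwrite("pics/S"+sys.argv[1],im)
E
python3 sc.py r1.png
```

```text
clock: 6.17
tool_pos: [0.5495, 0.1215, 0.0337]
eef_rot: [0.804, 0.595, -0.0, 0.0]
contact_force: [-2.2, 1.5, -2.7]
opening: 0.152
post ang -106.92 r 0.0542 yaw 73.0 z 0.0337 F [-2.2  1.5 -2.7] t 6.1667
```

View pics/Sr1.png

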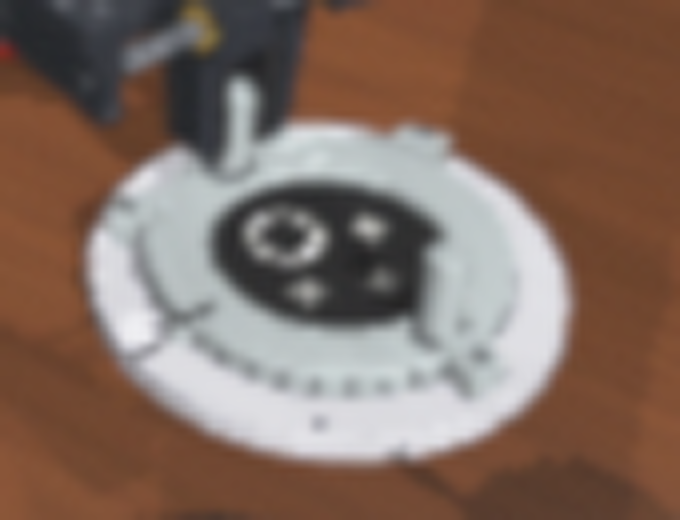

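```bash
python3 -m creep '[0,-1.5,0,0,0,1.5, 0,-1.5,0,0,0,1.5, 0,0,0,0,0,0]'
python3 ang.py; python3 sc.py r2.png
python3 - <<'E'
from h import *
im,K,E=shot("scene")
c=np.array([.5653,.1733])
for a in(-17,-18,-19,-20,-21):
    t=np.radians(a)
    f=lambda r,z:((proj(K,E,[[c[0]+r*np.cos(t),c[1]+r*np.sin(t),z]])[0]-[335,215]+.5)*8).round(0)
    print(a,f(.06,.022),f(.072,.022),f(.0715,.01),f(.0815,.01))
E
```

```text
clock: 6.52
tool_pos: [0.5476, 0.1222, 0.0337]
eef_rot: [0.819, 0.574, 0.0, 0.0]
contact_force: [-2.0, 0.7, -1.4]
opening: 0.152
post ang -109.14 r 0.0541 yaw 70.1 z 0.0337 F [-2.   0.7 -1.4] t 6.5167
-17 [194. 310.] [166. 323.] [165. 349.] [142. 361.]
-18 [192. 308.] [164. 321.] [163. 347.] [139. 359.]
-19 [190. 306.] [162. 319.] [161. 345.] [137. 356.]
-20 [188. 304.] [159. 317.] [159. 343.] [134. 354.]
-21 [187. 303.] [157. 315.] [157. 341.] [132. 351.]
```

View pics/Sr2.png

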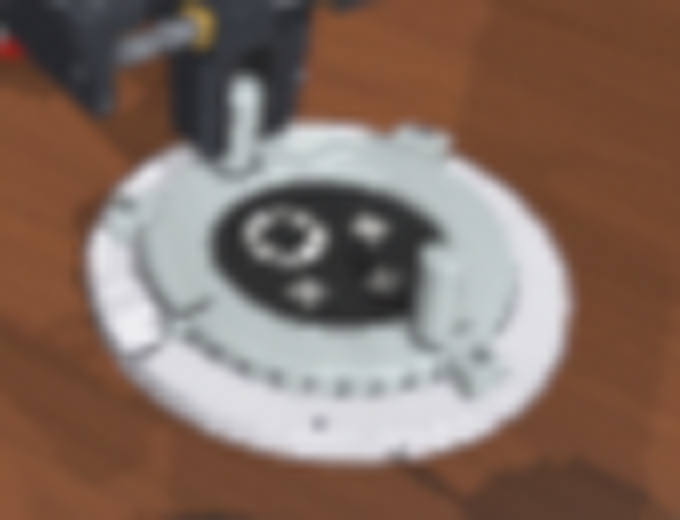

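```bash
python3 -m creep '[0,-1,0,0,0,0.5, 0,0,0,0,0,0]';python3 ang.py
 python3 -m creep '[0,-1,0,0,0,0.5, 0,0,0,0,0,0]';python3 ang.py; python3 sc.py r3.png
```

```text
clock: 6.83
tool_pos: [0.5469, 0.1223, 0.0337]
eef_rot: [0.821, 0.571, 0.001, 0.0]
contact_force: [-1.6, 0.4, -2.2]
opening: 0.154
post ang -109.82 r 0.0542 yaw 69.7 z 0.0337 F [-1.6  0.4 -2.2] t 6.8333
clock: 7.0
tool_pos: [0.5464, 0.1225, 0.0337]
eef_rot: [0.824, 0.567, 0.001, 0.0]
contact_force: [-1.7, 1.2, -3.1]
opening: 0.154
post ang -110.46 r 0.0542 yaw 69.1 z 0.0337 F [-1.7  1.2 -3.1] t 7.0
```

View pics/Sr3.png

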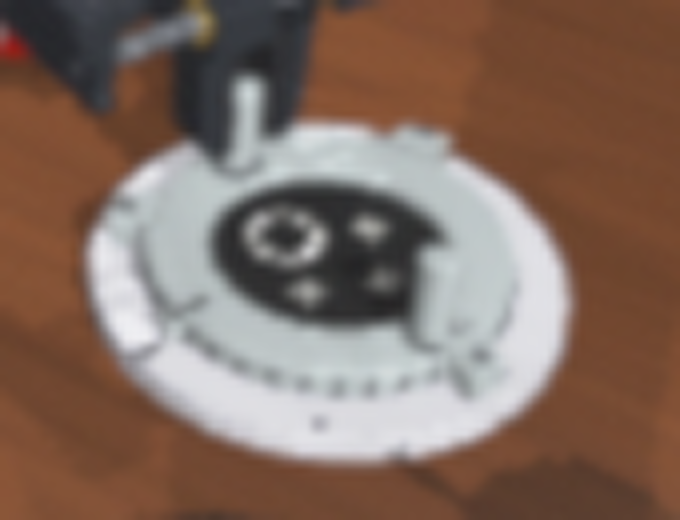

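```bash
for i in 1 2 3; do python3 -m creep '[0,-1,0,0,0,0.5, 0,0,0,0,0,0]' >/dev/null;python3 ang.py; done
```

```text
post ang -111.15 r 0.0542 yaw 68.6 z 0.0337 F [-0.7  0.5 -2.3] t 7.2667
post ang -111.9 r 0.0542 yaw 68.0 z 0.0337 F [-0.7  0.5 -2.5] t 7.4333
post ang -112.32 r 0.0542 yaw 67.4 z 0.0337 F [-0.6  0.5 -3.6] t 7.6
```

```bash
python3 -m creep '[0,-1,0,0,0,0, 0,0,0,0,0,0]' >/dev/null;python3 ang.py; python3 sc.py r4.png
python3 - <<'E'
import cv2,numpy as np
a=[cv2.imread(f"pics/Sr{i}.png")[270:380,100:260] for i in(1,2,3,4)]
a=[cv2.resize(x,None,fx=2.4,fy=2.4) for x in a]
cv2.imwrite("pics/cmp.png",np.vstack([np.hstack(a[:2]),np.hstack(a[2:])]))
E
```

```text
post ang -112.32 r 0.0542 yaw 67.4 z 0.0337 F [-0.8  0.7 -4.9] t 7.7667
```

View pics/cmp.png

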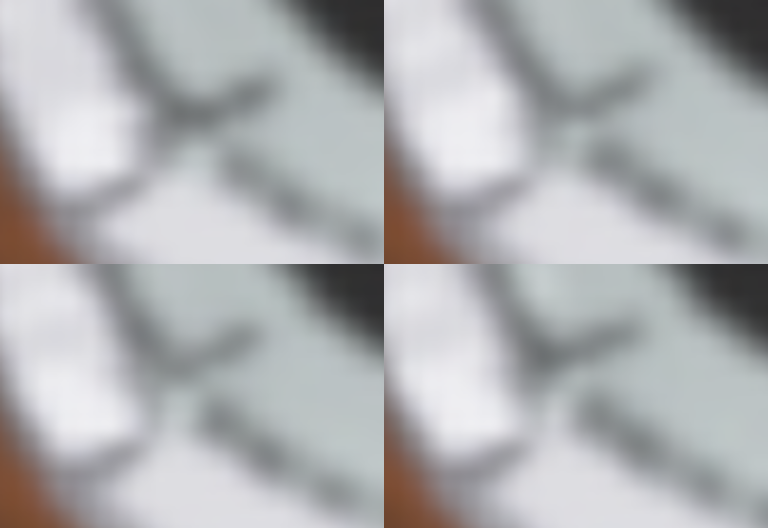

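```bash
python3 -m creep '[0,-2,0,0,0,0]' ;python3 ang.py; python3 -m creep '[0,-3,0,0,0,0]' >/dev/null;python3 ang.py
```

```text
clock: 7.95
tool_pos: [0.5446, 0.1233, 0.0338]
eef_rot: [0.832, 0.554, 0.004, 0.002]
contact_force: [6.7, -4.4, -10.1]
opening: 0.151
post ang -112.45 r 0.0542 yaw 67.3 z 0.0338 F [  6.7  -4.4 -10.1] t 7.95
post ang -112.43 r 0.0541 yaw 67.2 z 0.0338 F [  9.   -4.  -11.3] t 8.0333
```

```bash
python3 -m creep '[0,0.8,0,0,0,0, 0,0,0,0,0,0]' >/dev/null;python3 ang.py
```

```text
post ang -112.33 r 0.0542 yaw 67.2 z 0.0337 F [ 0.7 -1.2 -4. ] t 8.2
```

```bash
python3 -m creep '[0,1.2,0,0,0,0, 0,0,0,0,0,0]' >/dev/null;python3 ang.py
```

```text
post ang -112.34 r 0.0542 yaw 67.3 z 0.0337 F [ 2.4 -2.1 -6. ] t 8.3667
```

```bash
python3 -m creep '[0,1.8,0,0,0,-0.3, 0,0,0,0,0,0]' >/dev/null;python3 ang.py
```

```text
post ang -111.86 r 0.0542 yaw 67.7 z 0.0337 F [ 0.9 -0.9 -3.7] t 8.5333
```

```bash
python3 -m creep '[0,1.5,0,0,0,-0.3, 0,0,0,0,0,0]' >/dev/null;python3 ang.py
```

```text
post ang -111.37 r 0.0542 yaw 68.0 z 0.0337 F [ 1.  -0.6 -4.2] t 8.7
```

```bash
python3 -m creep '[0,0,0,0,0,0, 0,0,0,0,0,0, 0,0,0,0,0,0]' 40 >/dev/null;python3 ang.py
python3 -m creep '[0,0,-10,0,0,0, 0,0,-25,0,0,0, 0,0,-35,0,0,0, 0,0,-35,0,0,0, 0,0,-35,0,0,0]'
python3 plan.py .488 -.160 .20 66 10
```

```text
post ang -109.15 r 0.0531 yaw 68.0 z 0.0347 F [ 0.1 -0.1  0.8] t 8.95
clock: 9.37
tool_pos: [0.5432, 0.1219, 0.176]
eef_rot: [0.829, 0.559, -0.0, 0.001]
contact_force: [0.6, 0.1, -0.0]
opening: 0.455
now [0.5432 0.1219 0.176 ] yaw 68.0 F [ 0.59  0.13 -0.02] op 40.1 t 9.37 tilt [ 0.02 -0.13]
remaining mm [ -55.2 -281.9   24. ] rotvec deg [0.07 0.11 2.01]
[-28.2,5.4,-2.3,0.0,0.0,0.2, -28.2,5.5,-2.3,0.0,0.0,0.2, -28.2,5.6,-2.4,0.0,0.0,0.2, -28.2,5.7,-2.4,0.0,0.0,0.2, -28.1,5.8,-2.4,0.0,0.0,0.2]
[-28.1,5.9,-2.4,0.0,0.0,0.2, -28.1,6.0,-2.4,0.0,0.0,0.2, -28.1,6.1,-2.4,0.0,0.0,0.2, -28.0,6.2,-2.4,0.0,0.0,0.2, -28.0,6.3,-2.4,0.0,0.0,0.2]
```

```bash
python3 -m creep '[-28,5.4,-3,0,0,0.2, -28,5.5,-3,0,0,0.2, -28,5.6,-3,0,0,0.2, -28,5.7,-3,0,0,0.2, -28,5.8,-2.4,0,0,0.2]' 60
python3 -m creep '[-28,5.9,-2.4,0,0,0.2, -28,6,-2.4,0,0,0.2, -26,6,-2.4,0,0,0.2, -20,5,-2,0,0,0.2, -12,3,-1,0,0,0.2]'
python3 plan.py .488 -.160 .20 66 3
python3 loc.py; python3 sc.py r5.png
```

```text
clock: 9.78
tool_pos: [0.5237, -0.0115, 0.2048]
eef_rot: [0.83, 0.558, 0.015, 0.004]
contact_force: [0.1, -0.4, 0.2]
opening: 0.681
clock: 10.2
tool_pos: [0.5015, -0.1376, 0.2196]
eef_rot: [0.837, 0.547, 0.016, 0.008]
contact_force: [-0.3, -0.1, 0.4]
opening: 0.685
now [ 0.5015 -0.1376  0.2196] yaw 66.4 F [-0.32 -0.09  0.36] op 60.3 t 10.2 tilt [2.07 0.23]
remaining mm [-13.5 -22.4 -19.6] rotvec deg [ 1.8  -1.04  0.4 ]
[-8.8,-1.4,6.3,0.6,-0.3,0.1, -8.7,-1.3,6.4,0.6,-0.3,0.1, -8.7,-1.2,6.5,0.6,-0.3,0.1]
top mould [0.56513442 0.17276215] rms 0.7360195952313934 mean -0.7229046201999008
ptr 0.06312970283541876 24.503079254253468 lock 0.07852183934406222 -20.43345249514039
scene mould [0.56551065 0.17386233] rms 1.8738885254095627 mean -0.9737158911286566
```

View pics/fit_top.png

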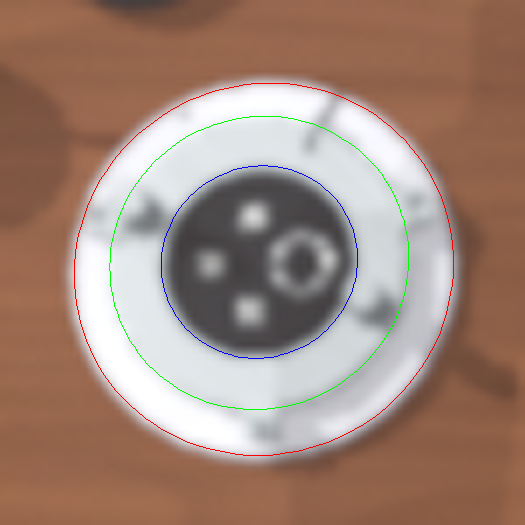

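View pics/Sr5.png

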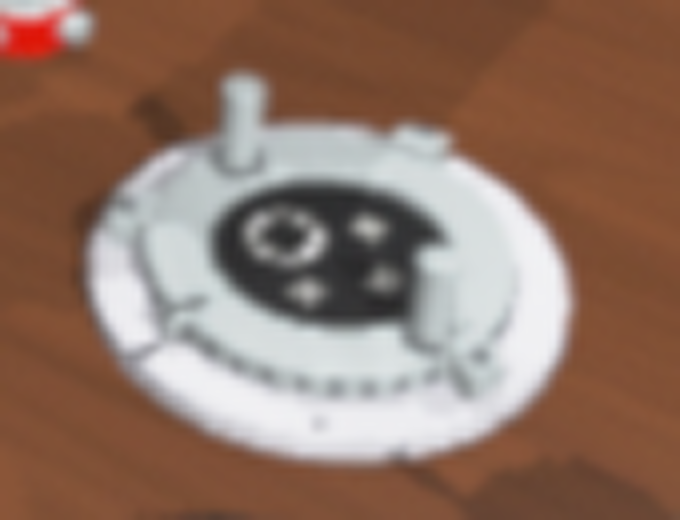

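```bash
cat > pol.py <<'E'
from h import *
from scipy.ndimage import map_coordinates
def prof(im,K,E,c,z,rs,angs):
    g=cv2.cvtColor(im,cv2.COLOR_BGR2GRAY).astype(float)
    out=0
    for r in rs:
        P=np.c_[c[0]+r*np.cos(angs),c[1]+r*np.sin(angs),0*angs+z];uv=proj(K,E,P)
        out=out+map_coordinates(g,[uv[:,1],uv[:,0]],order=3)
    return out/len(rs)
if __name__=="__main__":
  A=np.radians(np.arange(-34,-6,.1))
  for cam in("top","scene"):
    im,K,E=shot(cam,f"full_{cam}.png")
    for c in((.5653,.1733),(.5645,.1733),(.5653,.1725)):
      res=[]
      for z,rs in((.022,np.arange(.052,.068,.002)),(.01,np.arange(.074,.081,.002))):
        p=prof(im,K,E,c,z,rs,A);p=p-np.polyval(np.polyfit(A,p,1),A);k=np.argmin(p);w=np.clip(-(p-p[k]*.4),0,None);w[abs(A-A[k])>.08]=0
        res.append((np.degrees((w*A).sum()/w.sum()).round(2),p[k].round(1)))
      print(cam,c,res)
E
python3 pol.py
```

```text
top (0.5653, 0.1733) [(np.float64(-20.8), np.float64(-31.0)), (np.float64(-19.87), np.float64(-45.3))]
top (0.5645, 0.1733) [(np.float64(-20.5), np.float64(-29.8)), (np.float64(-19.62), np.float64(-46.3))]
top (0.5653, 0.1725) [(np.float64(-20.15), np.float64(-31.5)), (np.float64(-19.34), np.float64(-44.8))]
scene (0.5653, 0.1733) [(np.float64(-20.27), np.float64(-28.4)), (np.float64(-19.3), np.float64(-56.2))]
scene (0.5645, 0.1733) [(np.float64(-19.96), np.float64(-28.2)), (np.float64(-19.15), np.float64(-55.2))]
scene (0.5653, 0.1725) [(np.float64(-19.6), np.float64(-28.3)), (np.float64(-18.73), np.float64(-56.1))]
```

```bash
python3 -m creep '[-9,-2,6,0.7,-0.4,0.1, -9,-2,6,0.7,-0.4,0.1, -5,-1,4,0.4,-0.2,0.1, 0,0,0,0,0,0]' 60
python3 plan.py .488 -.160 .106 66 6
python3 ov.py .488 -.160 -24 .032 ov3.png
```

```text
clock: 10.83
tool_pos: [0.4889, -0.1486, 0.2006]
eef_rot: [0.834, 0.551, -0.0, -0.003]
contact_force: [0.7, 0.4, 0.0]
opening: 0.68
now [ 0.4889 -0.1486  0.2006] yaw 66.9 F [0.69 0.44 0.05] op 59.9 t 10.83 tilt [-0.23  0.28]
remaining mm [ -0.9 -11.4 -94.6] rotvec deg [-0.32 -0.16  0.92]
[-1.8,0.7,15.8,-0.1,-0.0,0.2, -1.8,0.7,15.8,-0.1,-0.0,0.2, -1.8,0.7,15.8,-0.1,-0.0,0.2, -1.8,0.7,15.8,-0.1,-0.0,0.2, -1.8,0.7,15.8,-0.1,-0.0,0.2]
[-1.8,0.6,15.8,-0.1,-0.0,0.2]
```

View pics/ov3.png

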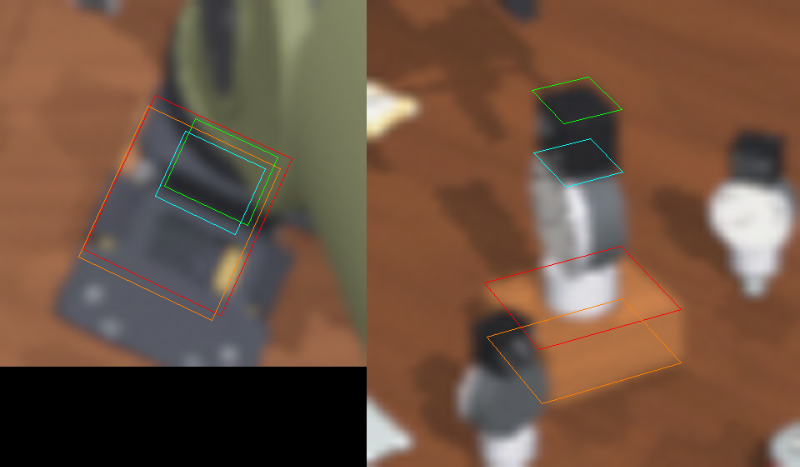

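```bash
python3 -m creep '[-9,1.5,0,-0.3,-0.1,0.6, -3,1,8,0,0,0.3, 0,0,14,0,0,0, 0,0,14,0,0,0, 0,0,6,0,0,0]'
python3 plan.py .488 -.160 .106 66 4
```

```text
clock: 11.35
tool_pos: [0.4891, -0.1622, 0.1586]
eef_rot: [0.839, 0.544, 0.004, 0.002]
contact_force: [0.6, 0.4, 0.3]
opening: 0.684
now [ 0.4891 -0.1622  0.1586] yaw 65.9 F [0.63 0.38 0.34] op 60.3 t 11.35 tilt [ 0.5  -0.01]
remaining mm [ -1.1   2.2 -52.6] rotvec deg [ 0.46 -0.19 -0.14]
[0.4,-0.6,13.1,0.1,-0.0,-0.0, 0.4,-0.6,13.1,0.1,-0.0,-0.0, 0.4,-0.5,13.1,0.1,-0.0,-0.0, 0.4,-0.5,13.1,0.1,-0.0,-0.0]
```

```bash
python3 -m creep '[0.8,-0.8,13,0.1,0,0, 0.6,-0.6,14,0.1,0,0, 0.4,-0.5,14,0.1,0,0, 0.4,-0.5,9,0.1,0,0, 0,0,2,0,0,0]'
python3 plan.py .488 -.160 .106 66 2;python3 ov.py .488 -.160 -24 .032 ov4.png
```

```text
clock: 11.77
tool_pos: [0.488, -0.1605, 0.103]
eef_rot: [0.84, 0.543, 0.002, -0.0]
contact_force: [-0.4, -0.4, -0.3]
opening: 0.685
now [ 0.488  -0.1605  0.103 ] yaw 65.7 F [-0.4  -0.44 -0.3 ] op 60.4 t 11.77 tilt [0.13 0.13]
remaining mm [0.  0.5 3. ] rotvec deg [ 0.07 -0.18 -0.28]
[0.3,-0.1,-1.5,0.0,-0.1,-0.1, 0.2,-0.1,-1.5,0.0,-0.1,-0.1]
```

View pics/ov4.png

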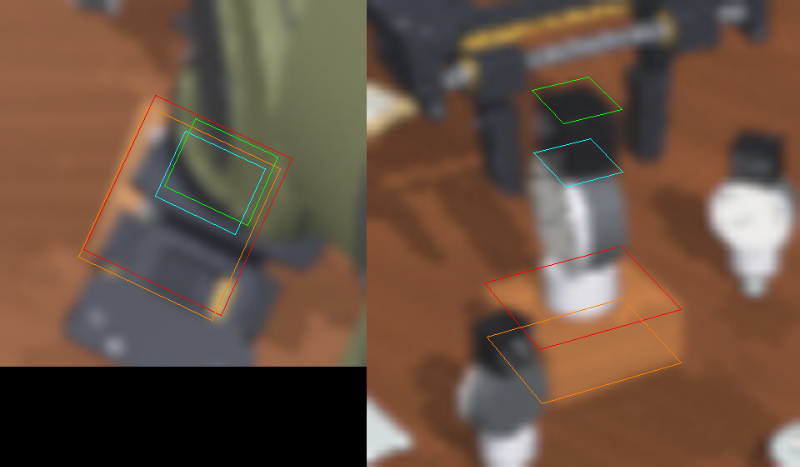

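```bash
python3 -m creep '[0,0,-2.5,0,0,0, 0,0,0,0,0,0, 0,0,0,0,0,0, 0,0,0,0,0,0, 0,0,0,0,0,0]' 20 12
python3 -m creep '[0,0,0,0,0,0, 0,0,0,0,0,0, 0,0,0,0,0,0]' 20 30
python3 plan.py .488 -.160 .106 66 2
```

```text
clock: 12.28
tool_pos: [0.49, -0.1614, 0.1095]
eef_rot: [0.84, 0.542, 0.004, 0.002]
contact_force: [0.0, 0.2, -2.9]
opening: 0.347
clock: 12.53
tool_pos: [0.4896, -0.1614, 0.1096]
eef_rot: [0.84, 0.542, 0.004, 0.002]
contact_force: [0.3, -0.2, -2.2]
opening: 0.342
now [ 0.4896 -0.1614  0.1096] yaw 65.7 F [ 0.27 -0.19 -2.19] op 30.1 t 12.53 tilt [0.45 0.04]
remaining mm [-1.6  1.4 -3.6] rotvec deg [ 0.4  -0.22 -0.33]
[0.3,-1.1,1.8,0.2,-0.1,-0.2, 0.3,-1.0,1.8,0.2,-0.1,-0.2]
```

```bash
python3 -m creep '[0,0,-5,0,0,0, 0,0,-10,0,0,0, 0,0,-18,0,0,0, 0,0,-22,0,0,0, 0,0,-22,0,0,0]'
python3 plan.py .5666 .1561 .20 66 14; python3 ov.py .488 -.160 -24 .032 ov5.png
```

```text
clock: 12.95
tool_pos: [0.4854, -0.1604, 0.1869]
eef_rot: [0.84, 0.543, -0.001, -0.002]
contact_force: [0.6, -0.6, -1.5]
opening: 0.339
now [ 0.4854 -0.1604  0.1869] yaw 65.7 F [ 0.58 -0.56 -1.51] op 29.9 t 12.95 tilt [-0.2   0.19]
remaining mm [ 81.2 316.5  13.1] rotvec deg [-0.26 -0.09 -0.25]
[23.0,-4.0,-0.9,-0.0,-0.0,-0.0, 23.0,-4.0,-0.9,-0.0,-0.0,-0.0, 23.0,-4.0,-0.9,-0.0,-0.0,-0.0, 23.0,-4.0,-0.9,-0.0,-0.0,-0.0, 23.0,-4.0,-0.9,-0.0,-0.0,-0.0]
[23.0,-4.0,-0.9,-0.0,-0.0,-0.0, 23.0,-4.0,-0.9,-0.0,-0.0,-0.0, 23.0,-3.9,-0.9,-0.0,-0.0,-0.0, 23.0,-3.9,-0.9,-0.0,-0.0,-0.0, 23.0,-3.9,-0.9,-0.0,-0.0,-0.0]
[23.0,-3.9,-0.9,-0.0,-0.0,-0.0, 23.0,-3.9,-0.9,-0.0,-0.0,-0.0, 23.0,-3.9,-0.9,-0.0,-0.0,-0.0, 23.0,-3.9,-0.9,-0.0,-0.0,-0.0]
```

View pics/ov5.png

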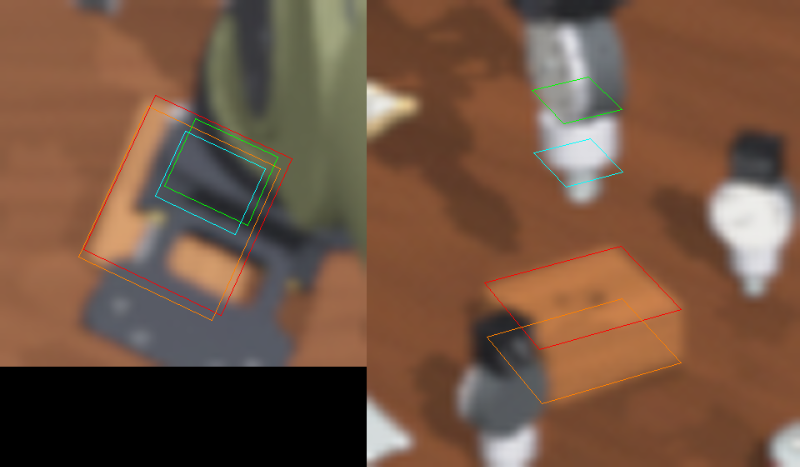

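The gauge is out of the block and hangs upright, with its foot at scene crop (582,190). Carrying it across.

```bash
python3 -m creep '[15,-2.5,-1,0,0,0, 23,-4,-1,0,0,0, 23,-4,-1,0,0,0, 23,-4,-1,0,0,0, 23,-4,-1,0,0,0]'
python3 -m creep '[23,-4,-1,0,0,0, 23,-4,-1,0,0,0, 23,-4,-1,0,0,0, 23,-4,0,0,0,0, 23,-4,0,0,0,0]'
python3 plan.py .5666 .1561 .20 66 4
```

```text
clock: 13.47
tool_pos: [0.5131, -0.0613, 0.1943]
eef_rot: [0.844, 0.536, -0.001, 0.002]
contact_force: [-0.1, -0.2, -2.6]
opening: 0.337
clock: 13.88
tool_pos: [0.542, 0.0562, 0.1947]
eef_rot: [0.844, 0.536, -0.003, 0.001]
contact_force: [-0.2, -0.6, -2.5]
opening: 0.335
now [0.542  0.0562 0.1947] yaw 64.8 F [-0.2  -0.56 -2.47] op 29.5 t 13.88 tilt [-0.24 -0.34]
remaining mm [24.6 99.9  5.3] rotvec deg [-0.07  0.41 -1.19]
[25.2,-5.1,-1.5,-0.0,0.1,-0.3, 25.2,-4.9,-1.5,-0.0,0.1,-0.3, 25.3,-4.8,-1.4,-0.0,0.1,-0.3, 25.3,-4.7,-1.4,-0.0,0.1,-0.3]
```

```bash
python3 -m creep '[25,-5,-1.5,0,0.1,-0.3, 25,-5,-1.5,0,0.1,-0.3, 20,-4,-1,0,0.1,-0.3, 12,-2,-1,0,0.1,-0.2, 0,0,0,0,0,0]'
python3 -m creep '[0,0,0,0,0,0]'
python3 plan.py .5666 .1561 .20 66 3
```

```text
clock: 14.3
tool_pos: [0.5602, 0.148, 0.1967]
eef_rot: [0.837, 0.548, -0.001, -0.003]
contact_force: [-0.1, 0.1, -2.0]
opening: 0.34
clock: 14.38
tool_pos: [0.5597, 0.1475, 0.1962]
eef_rot: [0.836, 0.548, -0.002, -0.003]
contact_force: [-0.5, -0.2, -1.7]
opening: 0.341
now [0.5597 0.1475 0.1962] yaw 66.5 F [-0.51 -0.2  -1.68] op 30.1 t 14.38 tilt [-0.39  0.15]
remaining mm [6.9 8.6 3.8] rotvec deg [-0.42  0.02  0.48]
[3.5,1.0,-1.3,-0.1,0.0,0.2, 3.5,1.0,-1.3,-0.1,0.0,0.2, 3.5,1.0,-1.3,-0.1,0.0,0.2]
```

```bash
python3 -m creep '[5,1.4,0,-0.1,0,0.2, 4,1.2,0,-0.1,0,0.2, 3,1,5,-0.1,0,0.1, 0,0,8,0,0,0, 0,0,5,0,0,0]'
python3 -m creep '[0,0,0,0,0,0]'
python3 plan.py .5666 .1561 .135 66 4
```

```text
clock: 14.8
tool_pos: [0.5686, 0.1508, 0.177]
eef_rot: [0.841, 0.541, -0.002, 0.001]
contact_force: [-0.6, -0.0, -2.0]
opening: 0.339
clock: 14.88
tool_pos: [0.5679, 0.1498, 0.1755]
eef_rot: [0.841, 0.54, -0.003, 0.001]
contact_force: [-0.5, 0.5, -2.4]
opening: 0.344
now [0.5679 0.1498 0.1755] yaw 65.4 F [-0.46  0.46 -2.39] op 30.3 t 14.88 tilt [-0.24 -0.33]
remaining mm [ -1.3   6.3 -40.5] rotvec deg [-0.08  0.39 -0.58]
[1.4,-0.9,10.1,-0.0,0.1,-0.1, 1.4,-0.9,10.1,-0.0,0.1,-0.1, 1.3,-0.9,10.1,-0.0,0.1,-0.1, 1.3,-0.9,10.1,-0.0,0.1,-0.1]
```

```bash
python3 -m creep '[3,-1.5,8,0,0.1,-0.2, 2.5,-1,10,0,0.1,-0.2, 1.5,-1,10,0,0.1,-0.1, 1,0,6,0,0,0, 0,0,0,0,0,0]'
python3 plan.py .5666 .1561 .135 66 2; python3 - <<'E'
from h import *
im,K,E=shot("scene");x0,y0,x1,y1=340,180,420,280
cv2.imwrite("pics/f1.png",cv2.resize(im[y0:y1,x0:x1],None,fx=6,fy=6,interpolation=2))
im,K,E=shot("top");cv2.imwrite("pics/f1t.png",cv2.resize(im[150:245,205:300],None,fx=6,fy=6,interpolation=2))
E
```

```text
clock: 15.3
tool_pos: [0.5671, 0.1581, 0.1367]
eef_rot: [0.839, 0.544, -0.002, -0.0]
contact_force: [-0.0, 0.6, -1.9]
opening: 0.341
now [0.5671 0.1581 0.1367] yaw 65.9 F [-0.04  0.58 -1.9 ] op 30.0 t 15.3 tilt [-0.23 -0.09]
remaining mm [-0.5 -2.  -1.7] rotvec deg [-0.17  0.17 -0.08]
[-1.0,0.2,0.9,-0.1,0.1,-0.0, -1.0,0.2,0.9,-0.1,0.1,-0.0]
```

View pics/f1.png

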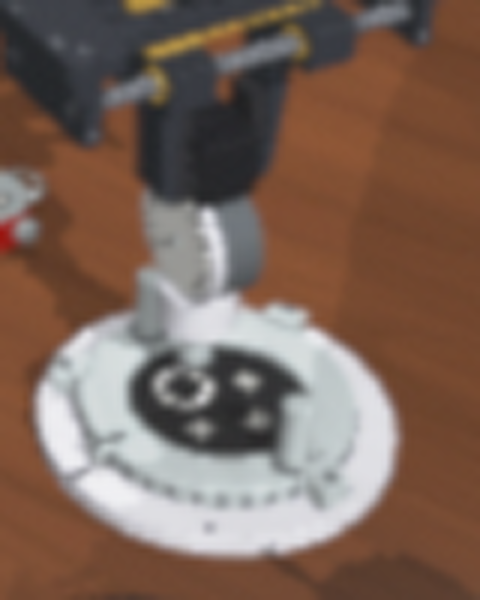

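View pics/f1t.png

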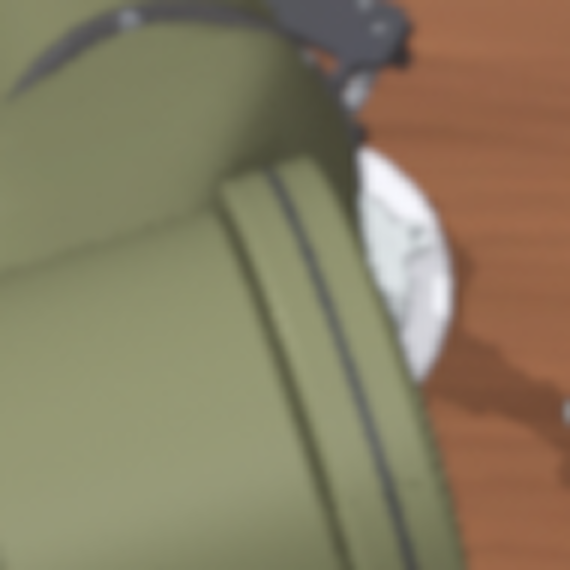

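```bash
cat > fo.py <<'E'
from h import *
import sys
off=float(sys.argv[2]);ex=float(sys.argv[3]) if len(sys.argv)>3 else 0;ey=float(sys.argv[4]) if len(sys.argv)>4 else 0
s=get_state();p=np.array(s["tool_pos"]);a=R.from_quat(s["eef_rot"]).as_matrix()
p=p+[ex,ey,0]
th=np.linspace(0,2*np.pi,60)
im,K,E=shot("scene");x0,y0,x1,y1=355,195,400,260;f=9
big=cv2.resize(im[y0:y1,x0:x1],None,fx=f,fy=f,interpolation=2)
def ring(c,r,col,closed=True):
    P=np.c_[c[0]+r*np.cos(th),c[1]+r*np.sin(th),0*th+c[2]];cv2.polylines(big,[(((proj(K,E,P)-[x0,y0]+.5)*f)).astype(int)],closed,col,1)
ring((.5666,.1561,.017),.0115,(0,255,0))
z=p[2]-off
ring((p[0],p[1],z),.008,(0,0,255))          # foot face
ring((p[0],p[1],z+.022),.018,(0,128,255))   # neck bottom
ring((p[0],p[1],z+.044),.018,(255,128,0))   # neck top
cv2.imwrite("pics/"+sys.argv[1],big);print(p,s["contact_force"],s["clock"])
E
python3 fo.py fo1.png .0996
```

```text
[0.56759607 0.15799357 0.13784783] [ 0.21663424  0.1688532  -2.3493083 ] 15.4
```

View pics/fo1.png

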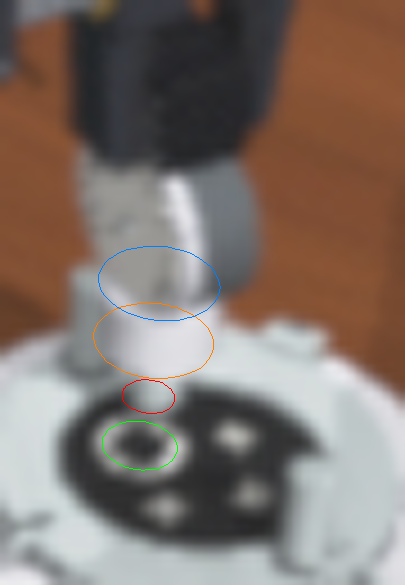

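```bash
python3 plan.py .5687 .1551 .123 66 3; python3 -m creep '[-1.5,1.2,5,-0.1,0.1,0, -1,1,5,0,0,0, -1,0.5,3,0,0,0, 0,0,0,0,0,0]'
python3 plan.py .5687 .1551 .117 66 2; python3 fo.py fo2.png .0996
```

```text
now [0.5681 0.158  0.1384] yaw 65.9 F [-0.51 -0.5  -1.86] op 30.2 t 15.45 tilt [-0.08 -0.05]
remaining mm [  0.6  -2.9 -15.4] rotvec deg [-0.06  0.08 -0.12]
[-0.8,0.6,5.1,-0.0,0.0,-0.0, -0.8,0.6,5.1,-0.0,0.0,-0.0, -0.8,0.6,5.1,-0.0,0.0,-0.0]
clock: 15.78
tool_pos: [0.5705, 0.1533, 0.1257]
eef_rot: [0.839, 0.544, 0.002, 0.001]
contact_force: [-0.6, -0.7, -2.4]
opening: 0.337
now [0.5705 0.1533 0.1257] yaw 65.9 F [-0.55 -0.72 -2.41] op 29.7 t 15.78 tilt [0.26 0.04]
remaining mm [-1.8  1.8 -8.7] rotvec deg [ 0.22 -0.14 -0.15]
[0.5,-1.2,4.4,0.1,-0.1,-0.1, 0.5,-1.2,4.4,0.1,-0.1,-0.1]
[0.57054382 0.15325367 0.12572404] [-0.5527377  -0.72417632 -2.41050064] 15.7833
```

View pics/fo2.png

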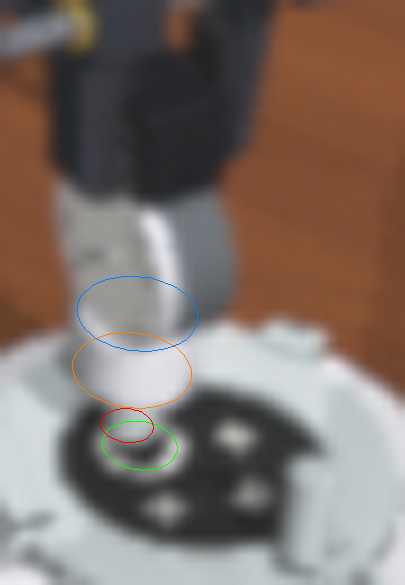

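```bash
python3 -m creep '[0.6,-2.5,0,0.2,0,0, 0.3,-1.2,0,0,0,0, 0,0,0,0,0,0, 0,0,0,0,0,0]'
python3 plan.py .567 .156 .117 66 2; python3 fo.py fo3.png .0996;python3 plan.py .567 .156 .117 66 2;
```

```text
clock: 16.17
tool_pos: [0.5676, 0.1562, 0.1264]
eef_rot: [0.839, 0.543, 0.002, -0.001]
contact_force: [0.1, 0.2, -2.7]
opening: 0.339
now [0.5676 0.1562 0.1264] yaw 65.8 F [ 0.07  0.19 -2.7 ] op 29.9 t 16.17 tilt [0.11 0.18]
remaining mm [-0.6 -0.2 -9.4] rotvec deg [ 0.03 -0.21 -0.16]
[-0.2,-0.2,4.7,0.0,-0.1,-0.1, -0.2,-0.2,4.7,0.0,-0.1,-0.1]
[0.5675731  0.15622241 0.1263572 ] [ 0.07189403  0.18825287 -2.69882417] 16.1667
now [0.5676 0.1563 0.1264] yaw 65.8 F [ 0.48 -0.24 -2.3 ] op 30.2 t 16.22 tilt [0.12 0.18]
remaining mm [-0.6 -0.3 -9.4] rotvec deg [ 0.03 -0.21 -0.15]
[-0.3,-0.2,4.7,0.0,-0.1,-0.1, -0.3,-0.2,4.7,0.0,-0.1,-0.1]
```

View pics/fo3.png

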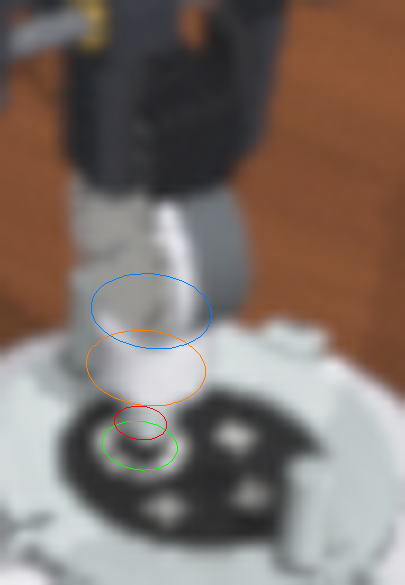

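```bash
python3 -m creep '[-0.2,1.6,2.5,0,-0.1,0, 0,0,2,0,0,0, 0,0,0,0,0,0]'
python3 plan.py .5688 .1556 .117 66 2; python3 - <<'E'
from h import *
im,K,E=shot("scene");x0,y0,x1,y1=360,228,385,253
big=cv2.resize(im[y0:y1,x0:x1],None,fx=24,fy=24,interpolation=2)
th=np.linspace(0,2*np.pi,60)
def ring(c,r,col):
    P=np.c_[c[0]+r*np.cos(th),c[1]+r*np.sin(th),0*th+c[2]];cv2.polylines(big,[(((proj(K,E,P)-[x0,y0]+.5)*24)).astype(int)],True,col,1)
ring((.5666,.1561,.017),.0115,(0,255,0))
p=get_state()["tool_pos"];ring((p[0],p[1],p[2]-.0996),.008,(0,0,255))
cv2.imwrite("pics/z1.png",big)
E
```

```text
clock: 16.47
tool_pos: [0.5694, 0.1556, 0.1218]
eef_rot: [0.839, 0.544, 0.001, -0.0]
contact_force: [-0.0, 0.5, -2.2]
opening: 0.34
now [0.5694 0.1556 0.1218] yaw 65.9 F [-0.04  0.47 -2.23] op 29.9 t 16.47 tilt [0.12 0.1 ]
remaining mm [-0.6  0.  -4.8] rotvec deg [ 0.07 -0.14 -0.14]
[-0.1,-0.3,2.4,0.0,-0.1,-0.1, -0.1,-0.3,2.4,0.0,-0.1,-0.1]
```

View pics/z1.png

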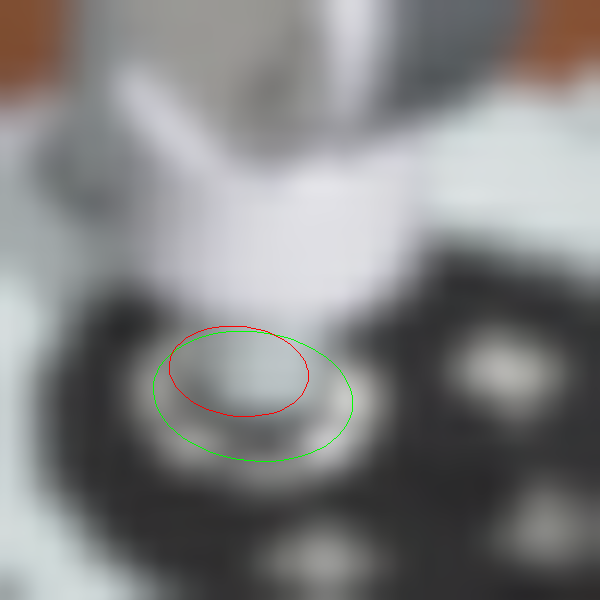

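```bash
python3 -m creep '[-0.2,-0.5,2,0,0,0, 0,0,1,0,0,0, 0,0,0,0,0,0]'; python3 plan.py .5690 .1556 .113 66 2
```

```text
clock: 16.77
tool_pos: [0.5689, 0.1556, 0.1185]
eef_rot: [0.839, 0.544, 0.001, -0.0]
contact_force: [0.0, -0.8, -2.5]
opening: 0.339
now [0.5689 0.1556 0.1185] yaw 65.9 F [ 0.01 -0.8  -2.55] op 29.9 t 16.77 tilt [0.12 0.1 ]
remaining mm [ 0.1  0.  -5.5] rotvec deg [ 0.07 -0.14 -0.14]
[0.0,0.0,2.8,0.0,-0.1,-0.1, 0.0,0.0,2.8,0.0,-0.1,-0.1]
```

```bash
for i in 1 2 3; do python3 -m creep '[0,0,1,0,0,0, 0,0,0,0,0,0]'|egrep 'pos|force';done
```

```text
tool_pos: [0.5689, 0.1555, 0.1173]
contact_force: [-0.1, -0.3, -2.5]
tool_pos: [0.569, 0.1556, 0.1163]
contact_force: [-0.1, 0.5, -2.6]
tool_pos: [0.5692, 0.1558, 0.1158]
contact_force: [-0.2, -0.2, 1.2]
```

```bash
for i in 1 2 3; do python3 -m creep '[0,0,1.2,0,0,0, 0,0,0,0,0,0]'|egrep 'pos|force';done; python3 plan.py .5690 .1556 .112 66 2
```

```text
tool_pos: [0.5692, 0.1559, 0.1151]
contact_force: [-0.8, 0.0, 1.4]
tool_pos: [0.5692, 0.156, 0.1144]
contact_force: [-0.5, -0.6, 2.3]
tool_pos: [0.5692, 0.1561, 0.1134]
contact_force: [-1.8, -1.0, 2.8]
now [0.5692 0.1561 0.1134] yaw 65.9 F [-1.8  -0.95  2.79] op 30.2 t 17.77 tilt [0.21 0.12]
remaining mm [-0.2 -0.5 -1.4] rotvec deg [ 0.14 -0.2  -0.14]
[-0.3,0.0,0.7,0.1,-0.1,-0.1, -0.3,0.0,0.7,0.1,-0.1,-0.1]
```

```bash
python3 -m creep '[-0.3,0,1.4,0.1,-0.1,0, 0,0,0,0,0,0]'|egrep 'pos|force'; python3 -m creep '[-0.1,0,1.0,0,0,0, 0,0,0,0,0,0]'|egrep 'pos|force'; python3 -m creep '[0,0,0,0,0,0, 0,0,0,0,0,0, 0,0,0,0,0,0]'|egrep 'pos|force'; python3 plan.py .5690 .1556 .112 66 2;python3 fo.py fo4.png .0959; python3 sc.py r6.png; python3 pol.py | grep scene
```

```text
tool_pos: [0.5693, 0.156, 0.1123]
contact_force: [-1.0, -0.2, 3.7]
tool_pos: [0.5693, 0.156, 0.1115]
contact_force: [-1.2, -0.7, 5.5]
tool_pos: [0.5693, 0.1561, 0.1117]
contact_force: [-1.6, 0.0, 4.3]
now [0.5693 0.1561 0.1117] yaw 65.9 F [-1.6   0.02  4.32] op 29.9 t 18.35 tilt [0.11 0.1 ]
remaining mm [-0.3 -0.5  0.3] rotvec deg [ 0.06 -0.14 -0.14]
[-0.3,-0.0,-0.2,0.0,-0.1,-0.1, -0.3,-0.0,-0.2,0.0,-0.1,-0.1]
[0.56929034 0.15609969 0.11169836] [-1.60126878  0.02307763  4.31657788] 18.35
scene (0.5653, 0.1733) [(np.float64(-20.34), np.float64(-26.8)), (np.float64(-19.32), np.float64(-55.7))]
scene (0.5645, 0.1733) [(np.float64(-20.04), np.float64(-26.4)), (np.float64(-19.16), np.float64(-54.9))]
scene (0.5653, 0.1725) [(np.float64(-19.66), np.float64(-26.9)), (np.float64(-18.75), np.float64(-55.9))]
```

View pics/fo4.png

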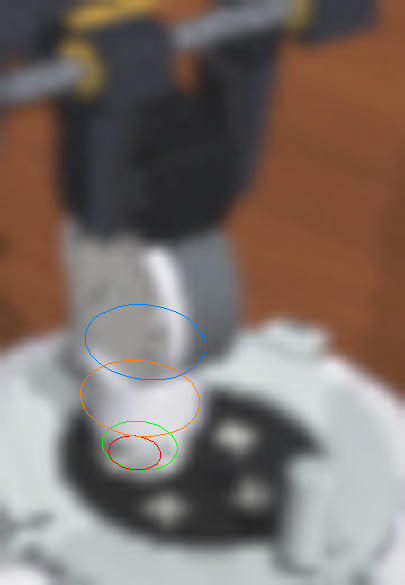

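View pics/full_scene.png

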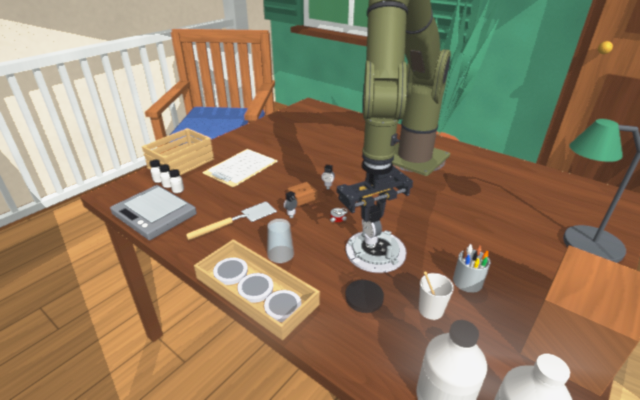

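```bash
python3 - <<'E'
from h import *
im,K,E=shot("scene");x0,y0,x1,y1=358,225,388,255
a=cv2.imread("pics/scene0.png")[y0:y1,x0:x1]
o=[]
for i in(a,im[y0:y1,x0:x1]):
    o.append(cv2.resize(i,None,fx=13,fy=13,interpolation=2))
th=np.linspace(0,2*np.pi,60)
def ring(c,r,col):
    P=np.c_[c[0]+r*np.cos(th),c[1]+r*np.sin(th),0*th+c[2]]
    for b in o:cv2.polylines(b,[(((proj(K,E,P)-[x0,y0]+.5)*13)).astype(int)],True,col,1)
ring((.5666,.1561,.017),.0115,(0,255,0));ring((.5666,.1561,.017),.008,(0,0,255))
cv2.imwrite("pics/z2.png",np.hstack(o));print(get_state()["contact_force"],get_state()["tool_pos"])
E
```

```text
[-1.29577528 -0.75951913  5.25269896] [0.56930747 0.15611143 0.11162796]
```

View pics/z2.png

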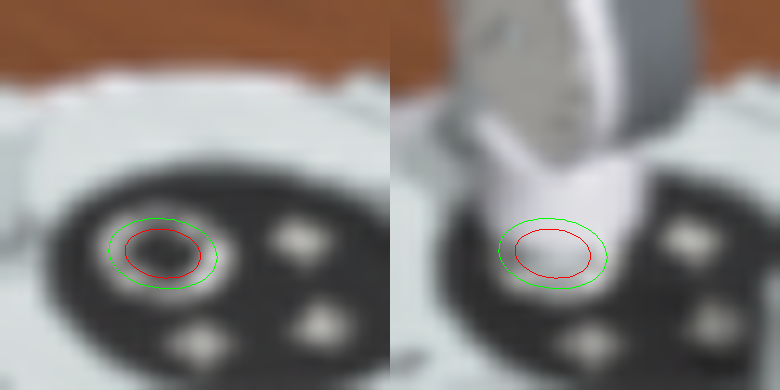

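```bash
python3 -m creep '[-0.2,0,-1.0,0,-0.1,0, 0,0,0,0,0,0, 0,0,0,0,0,0]'; python3 -m creep '[0,0,0,0,0,0, 0,0,0,0,0,0, 0,0,0,0,0,0, 0,0,0,0,0,0]';python3 -m creep '[0,0,0,0,0,0, 0,0,0,0,0,0, 0,0,0,0,0,0, 0,0,0,0,0,0]'; python3 plan.py .569 .1556 .112 66 1|head -1
```

```text
clock: 18.9
tool_pos: [0.5693, 0.1561, 0.1127]
eef_rot: [0.839, 0.544, 0.001, 0.0]
contact_force: [-0.8, 0.6, 3.8]
opening: 0.341
clock: 19.23
tool_pos: [0.5693, 0.1561, 0.1125]
eef_rot: [0.839, 0.544, 0.001, 0.0]
contact_force: [-0.6, -0.3, 4.3]
opening: 0.341
clock: 19.57
tool_pos: [0.5693, 0.156, 0.1125]
eef_rot: [0.839, 0.544, 0.001, 0.0]
contact_force: [-1.5, -0.3, 4.0]
opening: 0.339
now [0.5693 0.156  0.1125] yaw 65.9 F [-1.48 -0.25  3.96] op 29.9 t 19.57 tilt [0.08 0.01]
```

```bash
python3 -c "
from plant import *
print(finish_job())"
```

```text
the job is handed in; nothing more can be done
None
```

I locked the ring, set the gauge's foot on the wax-ringed spot, and handed the job in at 19.6 s with the gauge still held there. No verdict was reported.

- **Ring:** I pinched one post and turned the ring clockwise about 46° until I felt the stop. I then eased it back about 1° towards the mark, a small counter-clockwise move. The checks disagree slightly. The arm's position gives about 0.872 rad, while both cameras put the pointer about 0.9° past the mark (about 0.885). A camera check with the gauge on the spot showed the ring had not moved since.
- **Gauge:** I chose the full-size one in the wooden block, not the two smaller ones standing free. I gripped it across its 30 mm with 30 N and lifted it out.
- **Placing:** The foot first touched at a TCP height of 116.2 mm. In the scene camera it looks centred on the wax ring, but the arm's own position is about 2.7 mm from my camera estimate of the spot. I trusted the camera. The top camera could not check this because the arm blocked its view.
- **Final hold:** By position the foot is pushed in about 3.7 mm of its 8 mm. The force, about 6.4 N on the spring, suggests 4.2 mm. The tool is steady and within about 0.1° of vertical. I did not measure the gauge's own tilt separately, but it looks upright in the pictures.
- **Other things:** I saw no contact with anything else on the table, and the last full scene picture shows nothing moved.

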